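Clear the extraction gate and hold its sprung shutter half open

ROBOT

A 6-joint arm with a two-finger parallel gripper is mounted at the origin on a cart in front of the work surface, level with it; the furniture and walls round the work are solid. World frame = base frame: x ahead of the robot, y to its left, z up, the work surface at z = 0. Lengths are in m, angles in rad, forces in N, time in s.
With the tool pointing down it reaches from about 0.275 to 0.875 m from the base axis. Payload 12.5 kg.
Tool frame: the origin (TCP) lies midway between the tips of the shut fingers; the grasp point (between the pads) lies 19 mm behind it; z points along the fingers, y is the line along which they close (so a half turn about z gives the same grasp; the last joint's range is limited). The gripper opens to 85 mm and grips with 20 to 120 N. Pads are 22 mm wide; open, the fingers measure 114 mm over their backs; the gripper's body (76 mm by 85 mm) begins 54 mm behind the grasp point. The pads swing forward as they close: fully open they stand 13 mm farther back than shut.
Start: joints at [1.161, 0.351, 1.652, -0, 1.139, -0.085], TCP at [0.175, 0.521, 0.231] pointing down, gripper open.
Joint ranges: [-2.75, 2.75], [-0.79, 2.1], [0.01, 2.65], [-1.57, 4.71], [0.07, 3.14], [-2.87, 2.87]. Speed limits (rad/s): [2.22, 2.22, 2.79, 3.14, 3.14, 3.14].

INTERFACE

Orientations are given as a unit quaternion [x, y, z, w].
In Python, from cell import r gives the robot as it stands. Calls block until the motion is done:
- r.move_to(position, orientation): joint-space move of the TCP to a pose.
- r.move_linear(position, rot=None, vel=0.15): straight line of the TCP; rot=None keeps the orientation; vel is the mean speed in m/s.
- r.set_joints(angles): joint-space move.
- r.set_gripper(opening, squeeze=None): opening from 0.0 (shut) to 1.0 (fully open); squeeze is the grip in N (None keeps the last); returns when the fingers have stopped.
- r.sleep(seconds).
- r.inverse_kinematics(position, orientation): joint angles nearest the present ones, or None.
- r.get_obs(): the state.
- r.get_image(name): name is "scene" or "top"; returns a dict with "pixels" (480x640x3 uint8, red, green, blue), "fx", "fy", "cx", "cy" (pixels), "D" ([k1, k2, p1, p2, k3] as OpenCV has them; the pictures are not rectified), "camera_from_world" (4x4, takes a point from world to camera coordinates). Camera axes: x right, y down, z forward; pixel columns grow to the right and rows downward; lengths in m; the calibration is good to about 2 mm. A picture is of the moment at which its call begins. There is no depth.
A pose or a line that the arm cannot do raises r.PlanningError and nothing moves.
- r.hand_in(): hands the job in; it is judged then, once.
The state is a dict: "t": time; "q": joint angles; "qvel": joint speeds; "effort": joint torques, N m; "tool_pos": TCP position; "ee_rot": TCP orientation; "contact_force": force on the tool from outside, world axes, zero at the start; "torque": the same for the moment, N m; "opening": opening from 0.0 (shut) to 1.0 (fully open); "finger_force": force on a finger pad.
Only numpy, scipy, OpenCV 4.12 (cv2) and the standard library are available. Lean on these libraries where they do the work, as an engineer would, in place of code of your own. Each camera call takes 0.05 s, during which the arm holds its last target. There are 200 camera calls.

TASK

Two steel offcuts lie on top of the fume extraction box, one on the sliding shutter and one in its way: put both into the scrap tray before you open the shutter, and leave the welding magnet and the cold chisel alone. Then take the shutter by its upright handle, pull it open against its spring to half of its travel, where its pointer stands at the middle mark on the rail, and finish while holding it still there: do not let go.

Things in the scene. Friction and masses are not known exactly. Their poses are not given: they have to be found in the camera images.
- gate_box: Grey sheet-steel extraction box fixed to the bench, 340 (x) x 160 (y; 195 over feet and spring tube) x 60 mm high, a 35 mm pipe stub at its far (+x) end. Origin: centre of its underside, z up; its -x end looks roughly to the robot. Flat deck at z = 60 mm, with an opening (x = 30 to 140 mm) under the shut shutter. Aluminium rails along both sides: |y| = 67 to 79 mm, top z = 70 mm.
- half_mark (a point): Middle and thickest of three black cross marks on the right-hand rail of gate_box (y = -73 mm, z = 70 mm), at x = -30 mm: half travel. The others are 60 mm either side, at x = +30 (shut) and -90 mm (fully open).
- shutter_travel (a joint): Travel (m) of the shutter, a flat 130 x 131 x 6 mm steel plate between the rails (top z = 66 mm of gate_box; x = 20 to 150 mm when shut). 0 shut, 0.12 fully open, half 0.06; it opens along gate_box's -x. A spring shuts it: 4 N at 0, rising 1 N every 10 mm, to 10 N at half and 16 N at full travel. It does not stay open by itself.
- shutter: The shutter plate with its handle: a dark upright bar on its near edge, 14 mm thick (along the travel, x), 40 mm wide (y), 42 mm high. Origin: centre of the handle's foot on the plate, at gate_box x = 30 mm, y = 0, z = 66 mm when shut; axes as gate_box. A thin steel pointer reaches from its foot over the rail with the marks.
- handle_grip (a point): Point inside the handle, 28 mm above its foot (14 mm below its top), a good height to grip.
- scrap_tray: Open sheet-steel scrap tray, fixed to the bench, 110 (x) x 150 (y) x 52 mm high, walls and floor 3 mm. Origin: centre of its underside, z up. Inside 104 x 144 mm.
- tube_offcut: Offcut of bright steel square tube, 50 long (x) x 30 x 30 mm, walls 3 mm, open along x, loose, 0.08 to 0.17 kg; lies on the shutter behind the handle (top of the shutter is z = 66 mm), at any yaw. Origin: centre of its underside as it lies at the start.
- tube_center (a point): Centre of the tube offcut.
- bar_offcut: Offcut of dark solid square steel bar, 55 long (x) x 25 x 25 mm, loose, 0.18 to 0.36 kg; lies on the near half of the deck (z = 60 mm), before the handle, at any yaw. Origin: centre of its underside as it lies at the start.
- bar_center (a point): Centre of the bar offcut.
- weld_magnet: Bystander: flat six-sided welding magnet, 79 x 90 x 14 mm, loose on the bench between box and tray. Origin: centre of its underside.
- cold_chisel: Bystander: cold chisel, 155 mm long (its y) x 19 x 13 mm, loose on the bench to the right of the box. Origin: centre of its underside.

How it is judged:
On the way:
1. both offcuts lie released in the scrap tray while the shutter is still shut (x of tube_center in the frame of scrap_tray between -0.05 and 0.05 m and y of tube_center in the frame of scrap_tray between -0.07 and 0.07 m and z of each of tube_center, bar_center in the frame of scrap_tray below 0.06 m and x of bar_center in the frame of scrap_tray between -0.05 and 0.05 m and y of bar_center in the frame of scrap_tray between -0.07 and 0.07 m and contact force between the fingers and tube_offcut below 0.1 N and contact force between the fingers and bar_offcut below 0.1 N and value of joint shutter_travel below 0.012 m), for 0.2 s.
At the end, for the whole second after the job is handed in: The fingers hold the shutter by its handle (contact above 4 N, gripper within 45 mm of its grip point), still (under 10 mm/s), at half travel: 60 mm within 8 mm. Both offcuts lie in the scrap tray (centres inside its walls and less than 60 mm above its underside) (value of joint shutter_travel between 0.052 and 0.068 m and velocity of joint shutter_travel between -0.01 and 0.01 m/s and contact force between the fingers and shutter above 4 N and distance between the grasp point and handle_grip below 0.045 m and x of tube_center in the frame of scrap_tray between -0.05 and 0.05 m and y of tube_center in the frame of scrap_tray between -0.07 and 0.07 m and z of each of tube_center, bar_center in the frame of scrap_tray below 0.06 m and x of bar_center in the frame of scrap_tray between -0.05 and 0.05 m and y of bar_center in the frame of scrap_tray between -0.07 and 0.07 m and contact force between the fingers and tube_offcut below 0.1 N and contact force between the fingers and bar_offcut below 0.1 N); the arm keeps its last pose, push and grip.
It fails at once if the shutter is opened more than 15 mm while an offcut is not in the tray (value of joint shutter_travel above 0.015 m and not (x of tube_center in the frame of scrap_tray between -0.05 and 0.05 m and y of tube_center in the frame of scrap_tray between -0.07 and 0.07 m and z of each of tube_center, bar_center in the frame of scrap_tray below 0.06 m and x of bar_center in the frame of scrap_tray between -0.05 and 0.05 m and y of bar_center in the frame of scrap_tray between -0.07 and 0.07 m)).
It fails at once if the welding magnet or the cold chisel is moved by more than 30 mm (distance of any of weld_magnet, cold_chisel from where it was at the start of the episode above 0.03 m).
It also fails if it takes over 67 s, if anything falls off the work surface, if the arm or the gripper's body presses on something with over 40 N, if the wrist force passes 120 N, or if a joint passes its speed limit or range.

## Working session

There is one attempt and no reset: what is moved stays moved. The work goes in short steps, each a Python script; the robot and the scene stay as the last script left them, time stands still between calls to the robot, and variables do not carry over. Pictures are saved under pics/ and viewed, at most 10 in all, crops included, and the job is handed in when it is done.

```bash
ls; mkdir -p pics; python3 - <<'E'
from cell import r
import cv2,numpy as np
for n in("scene","top"):
    d=r.get_image(n); cv2.imwrite(f"pics/{n}0.png",d["pixels"][:,:,::-1])
    T=np.array(d["camera_from_world"]);print(n,d["fx"],d["fy"],d["cx"],d["cy"],d["D"],(-T[:3,:3].T@T[:3,3]).round(3),T[2,:3].round(3))
o=r.get_obs();print(o["t"],o["ee_rot"],o["tool_pos"],o["opening"])
E
```

```text
cell.py
pics
scene 591.9934136251778 591.9934136251778 311.89644929274215 242.15450134088744 [-0.08089198  0.          0.          0.          0.        ] [-0.332 -0.467  0.911] [ 0.66   0.369 -0.654]
top 466.9872591911548 466.9872591911548 313.6752226769365 237.75976483413842 [0.00370959 0.         0.         0.         0.        ] [ 0.431 -0.014  1.105] [ 0.086 -0.004 -0.996]
0.1 [ 1.61693537e-01  9.86840872e-01 -5.23238766e-04 -1.41166597e-04] [0.17536787 0.52097683 0.23081362] 1.0022855438048508
```

View pics/scene0.png

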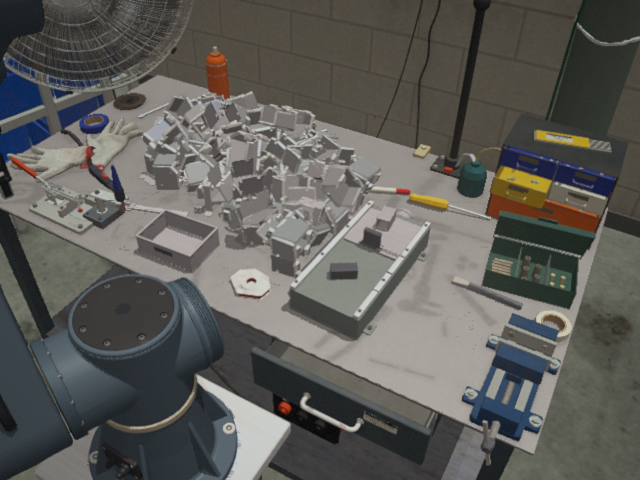

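View pics/top0.png

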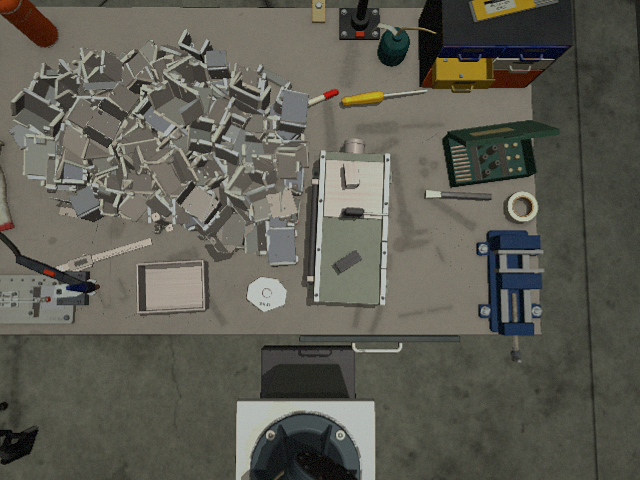

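The scene view shows the box at (360,265), with the bar at (344,270), the handle at (371,238) and the tube at (385,218). The tray is at (177,240). In the top view the tube is at (350,175), the handle at (353,212), the bar at (346,261) and the tray at (171,287). I'll take enlarged crops to get precise corners.

```bash
python3 - <<'E'
import cv2
a=cv2.imread("pics/top0.png")[135:315,300:400]; b=cv2.imread("pics/scene0.png")[190:340,280:440]
cv2.imwrite("pics/ct.png",cv2.resize(a[:150],None,fx=5,fy=4*1.0,interpolation=cv2.INTER_CUBIC)) if 0 else cv2.imwrite("pics/ct.png",cv2.resize(a[0:150,0:100],None,fx=4,fy=4,interpolation=cv2.INTER_CUBIC))
cv2.imwrite("pics/cs.png",cv2.resize(b[0:120],None,fx=5,fy=5,interpolation=cv2.INTER_CUBIC))
E
```

```text
(no output)
```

View pics/ct.png

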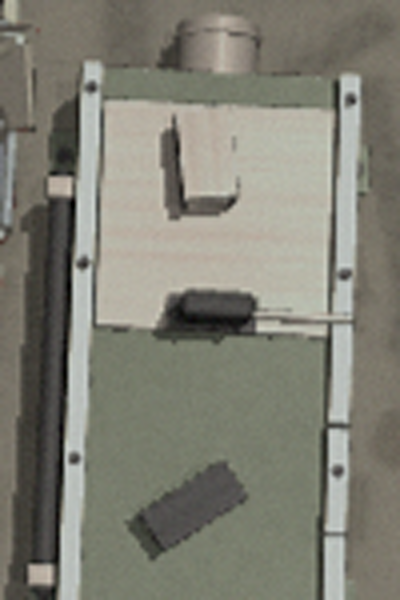

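View pics/cs.png

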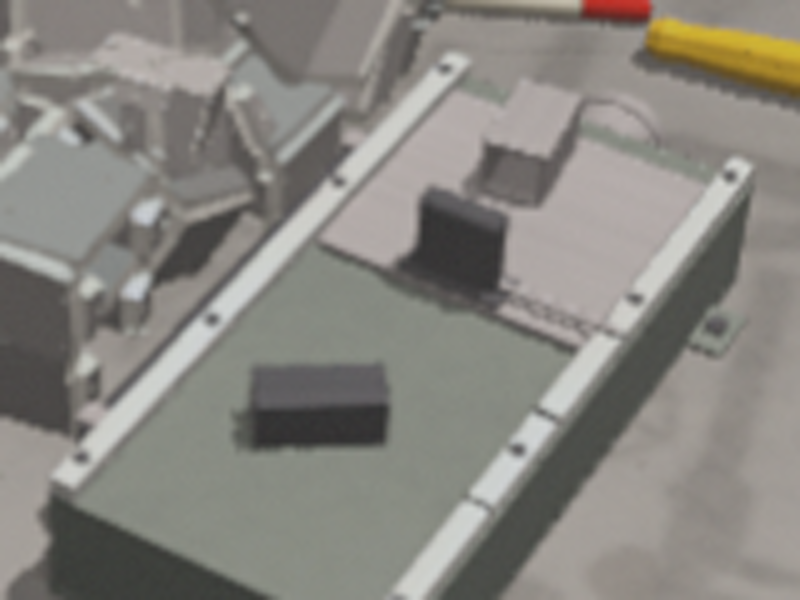

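The top crop shows the bar's top face at about (145,515), (225,462), (247,492), (165,552), the handle top at (180–255, 290–318) and the marks at y 320, 426 and 533. The scene crop shows the same features. Next I'll triangulate them, and stretch the tube's contrast.

```bash
cat > h.py <<'E'
import numpy as np, cv2
from cell import r
def cam(n):
    d=r.get_image(n); K=np.array([[d["fx"],0,d["cx"]],[0,d["fy"],d["cy"]],[0,0,1]])
    return dict(K=K,D=np.array(d["D"]),T=np.array(d["camera_from_world"]),im=d["pixels"])
def ray(c,uv):
    p=cv2.undistortPoints(np.array(uv,float).reshape(1,1,2),c["K"],c["D"]).ravel()
    R=c["T"][:3,:3]; v=R.T@np.r_[p,1]; return -R.T@c["T"][:3,3], v/np.linalg.norm(v)
def plane(c,uv,z):
    o,v=ray(c,uv); return o+v*(z-o[2])/v[2]
def tri(a,ua,b,ub):
    oa,va=ray(a,ua); ob,vb=ray(b,ub)
    s=np.linalg.lstsq(np.c_[va,-vb],ob-oa,rcond=None)[0]
    p,q=oa+s[0]*va,ob+s[1]*vb; return (p+q)/2,np.linalg.norm(p-q)
E
python3 - <<'E'
from h import *
t=cam("top");s=cam("scene")
ct=lambda x,y:(300+x/4-.375,135+y/4-.375); cs=lambda x,y:(280+x/5-.4,190+y/5-.4)
P={"barFL":((145,515),(252,367)),"barFR":((225,462),(385,365)),"barNR":((247,492),(387,405)),"barNL":((165,552),(250,407)),
"shut":((337,320),(610,333)),"half":((338,426),(545,412)),"full":((334,534),(482,502)),
"hndL":((182,302),(428,190)),"hndR":((255,306),(505,212)),
"scrL1":((92,87),(446,69)),"scrL2":((83,263),(339,181)),"scrL3":((74,458),(212,319)),"scrR1":((350,100),(730,176)),"scrR2":((345,274),(635,298)),"scrR3":((337,471),(517,449)),
"tubNL":((185,197),(485,142)),"tubNR":((238,183),(550,162))}
for k,(a,b) in P.items():
    p,e=tri(t,ct(*a),s,cs(*b)); print(k,p.round(4),round(e*1e3,1))
for a,b in (((137,262),(166,211)),((205,261),(218,237)),((206,311),(190,270)),((138,314),(137,240))):
    p,e=tri(t,a,s,b); print("tray",p.round(4),round(e*1e3,1))
def st(im,x,y,w,h,f):
    g=im[y:y+h,x:x+w,::-1].astype(float); g=np.clip((g-80)*255/150,0,255).astype(np.uint8)
    return cv2.resize(g,None,fx=f,fy=f,interpolation=cv2.INTER_CUBIC)
cv2.imwrite("pics/tube.png",np.hstack([st(t["im"],325,155,40,60,10),st(s["im"],365,195,40,60,10)]))
cv2.imwrite("pics/tray.png",np.hstack([st(t["im"],130,250,90,90,4),st(s["im"],130,200,90,90,4)]))
E
```

```text
barFL [ 0.463  -0.0658  0.0872] 0.6
barFR [ 0.4926 -0.1107  0.0856] 1.7
barNR [ 0.4757 -0.1218  0.0822] 1.0
barNL [ 0.4428 -0.0763  0.0863] 1.4
shut [ 0.5737 -0.1767  0.0698] 4.5
half [ 0.5134 -0.1748  0.0726] 1.6
full [ 0.4541 -0.173   0.071 ] 3.6
hndL [ 0.5778 -0.0866  0.1081] 3.0
hndR [ 0.5744 -0.1246  0.1144] 1.6
scrL1 [ 0.7049 -0.0384  0.0718] 1.2
scrL2 [ 0.6045 -0.0332  0.0723] 1.1
scrL3 [ 0.4956 -0.0283  0.0713] 1.5
scrR1 [ 0.6976 -0.1838  0.0721] 1.5
scrR2 [ 0.5984 -0.1794  0.0723] 0.8
scrR3 [ 0.4884 -0.1738  0.0721] 1.2
tubNL [ 0.6373 -0.0884  0.0945] 0.5
tubNR [ 0.6459 -0.1175  0.0891] 0.9
tray [0.4677 0.3822 0.0426] 1.3
tray [0.4709 0.2325 0.023 ] 1.8
tray [0.3569 0.2282 0.0134] 6.0
tray [0.3525 0.3741 0.0407] 7.2
```

View pics/tube.png

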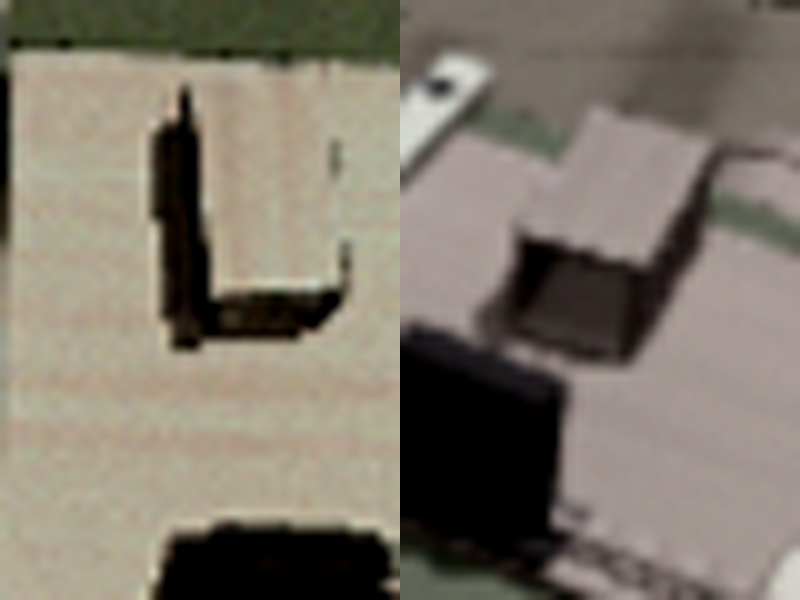

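View pics/tray.png

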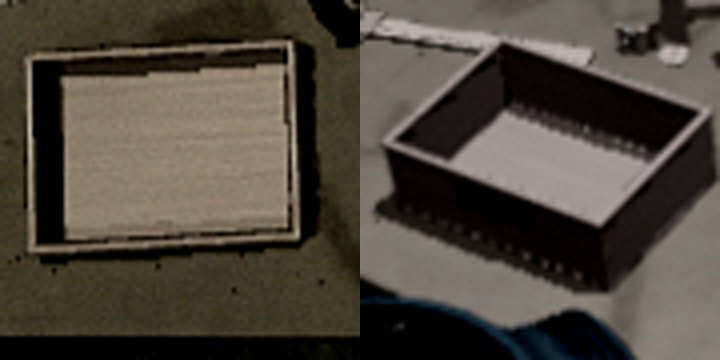

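The tube's top face is clear: near edge at (210–343,290) in the top panel and (120,232)–(238,262) in the scene panel. The tray rim corners are clear too, in both panels. Box, bar and handle agree with the given sizes and heights (marks 60 mm apart, bar top at 85 mm, handle top at about 110 mm).

```bash
python3 - <<'E'
from h import *
t=cam("top");s=cam("scene")
f=lambda x0,y0,k:(lambda x,y:(x0+x/k-.5+.5/k,y0+y/k-.5+.5/k))
def go(n,A,B,P):
    q=[]
    for a,b in P:
        p,e=tri(t,A(*a),s,B(*b)); q.append(p); print(n,p.round(4),round(e*1e3,1))
    print(" mean",np.mean(q,0).round(4))
go("tube FL FR NR NL",f(325,155,10),f(365,195,10),[((185,88),(197,105)),((328,65),(318,145)),((343,290),(245,262)),((212,290),(122,232))])
go("tray FL FR NR NL",f(130,250,4),f(130,200,4),[((27,57),(137,42)),((295,41),(353,107)),((300,240),(243,227)),((31,251),(27,143))])
A=f(325,155,10)
for p in [(185,88),(328,70),(343,290),(212,290)]: print(plane(t,A(*p),.096).round(4))
E
```

```text
tube FL FR NR NL [ 0.683  -0.0838  0.0986] 4.3
tube FL FR NR NL [ 0.688  -0.1139  0.0959] 0.6
tube FL FR NR NL [ 0.6377 -0.1173  0.098 ] 2.0
tube FL FR NR NL [ 0.6381 -0.0883  0.0946] 0.7
 mean [ 0.6617 -0.1008  0.0968]
tray FL FR NR NL [0.4628 0.3822 0.0484] 0.7
tray FL FR NR NL [0.472  0.2293 0.0553] 0.7
tray FL FR NR NL [0.362  0.2237 0.0517] 3.7
tray FL FR NR NL [0.3558 0.3734 0.0518] 3.0
 mean [0.4131 0.3022 0.0518]
[ 0.6826 -0.0822  0.096 ]
[ 0.6867 -0.1136  0.096 ]
[ 0.6376 -0.1166  0.096 ]
[ 0.6376 -0.0879  0.096 ]
```

Tube: centre (0.662, -0.1005), yaw about 0.07, top at 97 mm. Tray: centre (0.413, 0.302), yaw about 0.055, rim at 52 mm. Everything matches the given sizes, so I'll do the bar first.

```bash
cat >> h.py <<'E'
def down(a):  # tool z down, closing axis at angle a from world x; choose half turn with least wrist twist
    return [np.cos(a/2+np.pi/4),np.sin(a/2+np.pi/4),0.,0.]
def best(p,a):
    c=[(abs(q[5]),k) for k in (a,a+np.pi) if (q:=r.inverse_kinematics(list(p),down(k))) is not None]
    return down(min(c)[1])
def rep(m):
    o=r.get_obs(); print(m,"t",round(o["t"],2),np.round(o["tool_pos"],4),"op",round(o["opening"],3),"ff",np.round(o["finger_force"],1),"F",np.round(o["contact_force"],1),"q6",round(o["q"][5],2))
TRAY=np.array([.413,.302]); TY=.055
def pick_place(xy,a,z,zplace,dy,wid):
    x,y=xy; H=.22
    r.set_gripper(.8,60); r.move_to([x,y,H],best([x,y,H],a)); r.move_linear([x,y,z+.04],vel=.2); r.move_linear([x,y,z],vel=.06)
    rep("at"); r.set_gripper(0.,60); rep("grip"); r.move_linear([x,y,H],vel=.15); rep("up")
    if r.get_obs()["opening"]<.1: print("MISSED"); return
    p=TRAY+dy*np.array([-np.sin(TY),np.cos(TY)]); P=lambda z:[p[0],p[1],z]
    r.move_to(P(H),best(P(H),TY+np.pi/2)); r.move_linear(P(.08),vel=.2); r.move_linear(P(zplace),vel=.06); rep("down")
    r.set_gripper((wid+.010)/.085,20); rep("open"); r.move_linear(P(H),vel=.2); rep("out")
E
python3 - <<'E'
from h import *
pick_place([.4685,-.0937],np.pi/2-.966,.062,.010,.032,.025)
E
```

```text
at t 4.6 [ 0.4686 -0.0937  0.0621] op 0.799 ff 0.0 F [ 0.2  0.1 -0.1] q6 -0.9
grip t 5.07 [ 0.4687 -0.0937  0.0625] op 0.277 ff 59.2 F [-1.2  0.1  5.3] q6 -0.9
up t 6.27 [ 0.468  -0.0936  0.2192] op 0.278 ff 58.5 F [-0.4  0.9 -2.2] q6 -0.9
down t 10.03 [0.4114 0.3341 0.0104] op 0.281 ff 58.5 F [ 0.6 -0.9 -2.6] q6 -1.03
open t 10.29 [0.4114 0.3341 0.0103] op 0.412 ff 0.0 F [-0.1 -0.4  0.5] q6 -1.03
out t 11.49 [0.4108 0.3337 0.219 ] op 0.41 ff 0.0 F [ 0.7 -0.1  0. ] q6 -1.03
```

The bar is placed: grip width 24 mm, clean release. Now the tube.

```bash
python3 - <<'E'
from h import *
pick_place([.662,-.1005],np.pi/2+.07,.069,.012,-.032,.030)
for n in("top","scene"):
    globals()[n]=cam(n)["im"][:,:,::-1]
cv2.imwrite("pics/after.png",np.hstack([cv2.resize(top[130:330,120:400],(400,286)),cv2.resize(scene[180:340,120:440],(400,286))]))
E
```

```text
at t 15.43 [ 0.6622 -0.1006  0.0692] op 0.801 ff 0.0 F [ 0.3 -0.   0.8] q6 1.28
grip t 15.86 [ 0.6622 -0.1006  0.0695] op 0.344 ff 59.4 F [-1.1  0.   3.6] q6 1.28
up t 17.02 [ 0.6616 -0.1004  0.2189] op 0.343 ff 59.2 F [ 0.4  1.1 -0.7] q6 1.28
down t 21.23 [0.415  0.2702 0.0123] op 0.345 ff 59.2 F [ 0.   0.2 -0.1] q6 -1.14
open t 21.49 [0.4149 0.2701 0.0123] op 0.476 ff 0.0 F [-0.8  0.2  0.1] q6 -1.14
out t 22.68 [0.4143 0.2698 0.2191] op 0.47 ff 0.0 F [-0.4 -0.1 -0.2] q6 -1.14
```

View pics/after.png

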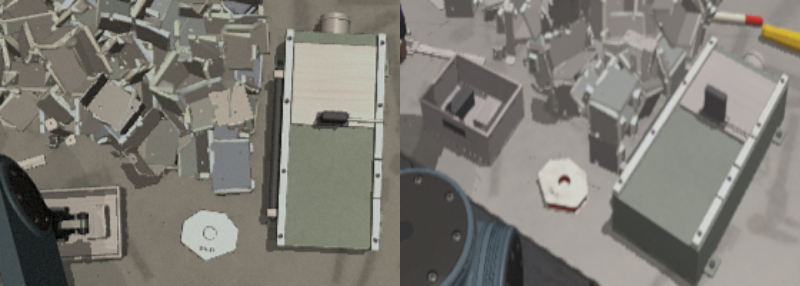

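The tray at (470,105) in the scene panel shows the dark bar and the tube inside. The magnet is untouched and the shutter is shut. Next I'll grip the handle, then check the tray with the arm out of the way.

```bash
python3 - <<'E'
from h import *
x,y=.5765,-.105; a=-.048
r.set_gripper(.75,60); r.move_to([x,y,.22],best([x,y,.22],a)); r.move_linear([x,y,.12],vel=.2); r.move_linear([x,y,.075],vel=.06); rep("at")
r.set_gripper(0.,80); rep("grip")
for n in("top","scene"):
    globals()[n]=cam(n)["im"][:,:,::-1]
cv2.imwrite("pics/hold.png",np.hstack([cv2.resize(top[250:325,125:215],None,fx=4,fy=4),cv2.resize(scene[200:275,130:220],None,fx=4,fy=4)]))
E
```

```text
at t 26.2 [ 0.5767 -0.105   0.0753] op 0.754 ff 0.0 F [0.7 0.6 0.3] q6 -0.21
grip t 26.72 [ 0.5764 -0.105   0.0754] op 0.152 ff 78.4 F [-3.9 -0.   5.6] q6 -0.21
```

View pics/hold.png

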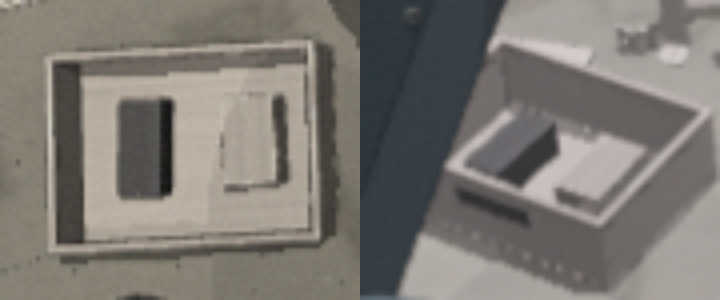

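Both offcuts lie flat inside the tray: bar at (145,148), tube at (252,140). Now I'll pull the shutter.

```bash
python3 - <<'E'
from h import *
p=np.array(r.get_obs()["tool_pos"]); a=-.048
r.move_linear(list(p+.0605*np.array([-np.cos(a),-np.sin(a),0])),vel=.04); r.sleep(.5)
rep("held"); q=np.array(r.get_obs()["tool_pos"]); print((q-p).round(4))
for n in("top","scene"):
    globals()[n]=cam(n)["im"][:,:,::-1]
cv2.imwrite("pics/half.png",np.hstack([cv2.resize(top[180:280,330:400],(400,572)),cv2.resize(scene[220:320,350:420],(400,572))]))
E
```

```text
held t 28.98 [ 0.5172 -0.1023  0.0754] op 0.151 ff 77.9 F [ 9.1  0.6 -5.5] q6 -0.24
[-0.0592  0.0027  0.    ]
```

View pics/half.png

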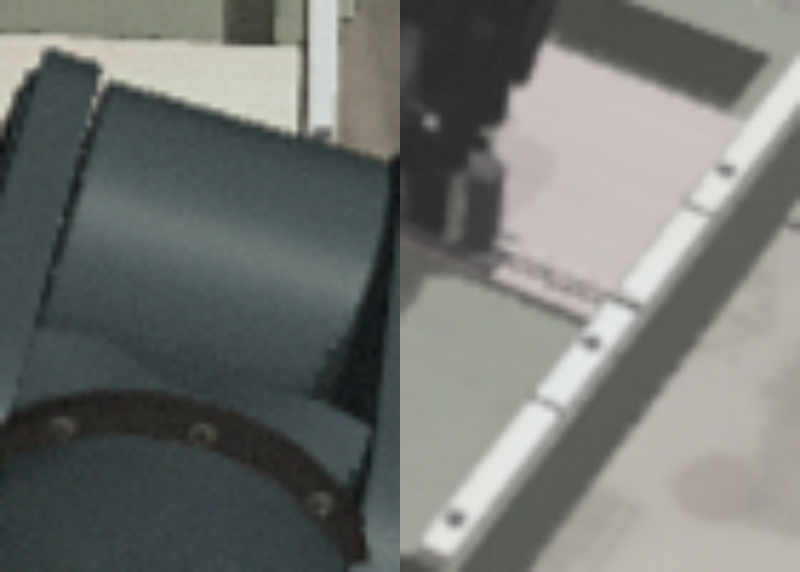

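The pointer sits on the middle mark at (620,300), between the outer marks at (697,208) and (547,408). The TCP moved 59 mm and the pull is about 9 N, close to the 10 N expected at half travel. I'm handing in.

```bash
python3 -c "
from cell import r
print(r.hand_in())"
```

```text
the job is handed in; nothing more can be done
None
```

Job handed in at about 29 s of the 67 s limit: both offcuts are in the scrap tray, and the gripper is holding the shutter by its handle at half travel, with its pointer on the middle mark; no verdict was returned.

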